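Set the travel stop of a camera test slide short of its tight spot

ROBOT

A 6-joint arm with a two-finger parallel gripper is mounted at the origin on the work surface. World frame = base frame: x ahead of the robot, y to its left, z up, the work surface at z = 0. Lengths are in m, angles in rad, forces in N, time in s.
With the tool pointing down it reaches from about 0.25 to 0.775 m from the base axis. Payload 4 kg.
Tool frame: the origin (TCP) lies midway between the tips of the shut fingers; the grasp point (between the pads) lies 19 mm behind it; z points along the fingers, y is the line along which they close (so a half turn about z gives the same grasp; the last joint's range is limited). The gripper opens to 94 mm and grips with 3 to 60 N. Pads are 16 mm wide; open, the fingers measure 119 mm over their backs; the gripper's body (75 mm by 177 mm) begins 78 mm behind the grasp point.
Start: joints at [-1.255, 0.087, 1.371, -0, 1.684, -0.103], TCP at [0.224, -0.502, 0.206] pointing down, gripper open.
Joint ranges: [-3.1, 3.1], [-0.76, 2.03], [0.27, 2.55], [-1.08, 4.22], [0.17, 2.65], [-2.57, 2.57]. Speed limits (rad/s): [2.79, 2.79, 3.14, 3.14, 3.14, 3.14].

INTERFACE

Orientations are given as [roll, pitch, yaw] about the fixed x, y, z axes, in that order (R = Rz(yaw) Ry(pitch) Rx(roll)).
In Python, from bench import get_obs, snapshot, close_job gives the robot as it stands. The module is installed in compiled form; this text tells all that it offers.
- The arm moves only by the tool drive_tool, never from a script. Its argument "commands" is a list of rows, each a list of 6 numbers: the shift along the tool's x, y, z in units of 0.04 m (1.0 is 0.04 m), then the turn, a rotation vector about the tool's x, y, z in units of 0.1 rad (1.0 is 0.1 rad). In form: [[dx, dy, dz, wx, wy, wz], ...]. A call has 1 to 20 rows; each row shifts and turns the commanded pose from where the row before left it, along the tool's axes as they then stand; what a row does not reach is not made up. A row lasts 1/8 s, in which the tool goes at most 62.5 mm and 10.7 degrees, less where a joint would pass 70% of its speed; a pose out of reach is approached as far as the arm can. A call with a number of a shift or a turn outside -1 to 1 is refused whole. A call with a gripper value outside its range is refused whole. "gripper" is the closure, from 0 (fully open) to 1 (shut), set as the call begins (left out, the last holds). The fingers move at their own pace and stop on an object; the grip force is fixed at half the most. Time passes only in rows, so rows that do not move let the fingers close. It gives the time, the measured TCP pose, the force, the opening and the grip force at its end, in the units of the state.
- get_obs(): the state, without advancing time (a new reading comes with each control period).
- snapshot(name): name is "side" or "top" or "wrist"; returns a dict with "image" (400x640x3 uint8, blue, green, red), "range_z" (400x640 float32, m along the optical axis (not along the pixel's ray), 0 where there is no reading), "fx", "fy", "cx", "cy" (pixels), "k1" (the pictures are not rectified: a ray, as slopes to the right and down, at radius r is drawn at 1 + k1 r^2 times it, then the intrinsics apply), "rvec" (rotation vector, rad) and "tvec" (3), from world to camera coordinates, as OpenCV has them. Camera axes: x right, y down, z forward; pixel columns grow to the right and rows downward; lengths in m; the calibration is good to about 2 mm. A picture is of the moment at which its call begins.
- close_job(): hands the job in; it is judged then, once.
The state is a dict: "time": time; "joint_positions": joint angles; "qvel": joint speeds; "joint_torque": joint torques, N m; "tool_pos": TCP position; "ee_rot": TCP orientation; "wrist_force": force on the tool from outside, world axes, zero at the start; "wrist_torque": the same for the moment, N m; "width": finger opening in m; "finger_force": force on a finger pad.
Only numpy, scipy, OpenCV 4.12 (cv2) and the standard library are available. Lean on these libraries where they do the work, as an engineer would, in place of code of your own. Each camera call takes 0.05 s, during which the arm holds its last target. There are 200 camera calls.

TASK

The rail of the camera slide has a tight spot that cannot be seen, so its travel stop must be set short of it. Take the camera carriage by its knob and slide it away from the test chart until you feel it begin to bind, without forcing it into the tight spot, and back it off about 15 mm so that it runs free. Then slide the travel stop along the rail up against the carriage, leave both there and let go; leave the other things on the bench alone.

Things in the scene. Friction and masses are not known exactly. Their poses are not given: they have to be found in the camera images.
- bench: the camera slide's base plate, 120 x 640 x 10 mm, with a steel guide rail 40 mm wide along its middle (top 30 mm over the table). Origin on the table under the rail's centre line. Its y axis runs along the rail: +y to the upright test chart (190 mm wide, top 138 mm over the table, 338 mm from the origin), -y to the travel stop's end; z up
- carriage: the carriage, which slides only along the rail: a plate 84 mm wide, 130 mm along the rail, top 48 mm over the table. Origin at table height under its middle, axes as the slide's. Drags with about 3 N running free. Somewhere it meets the tight spot, which cannot be seen: it begins to bind with its edge (next entries) anywhere from 25 to 145 mm to the -y side of the slide's origin
- carriage_knob (a point): centre of the carriage's upright black knob, a round post 22 mm in diameter, from 48 to 93 mm over the table (this point 73 mm), 20 mm to the -y side of the carriage's middle. A camera (62 mm wide, top 95 mm over the table) stands on the plate with its back 35 mm to the +y side of this point
- carriage_edge (a point): middle of the upper edge of the carriage plate on the side towards the stop, 45 mm to the -y side of its knob's centre, 48 mm over the table. In the tight spot the drag grows by about 1.6 N for each mm; about 18 N over the free drag counts as forced. The carriage stays where it is let go, there too
- stop: the travel stop: a dark steel block 58 mm wide and 50 mm along the rail, top 48 mm over the table, which slides along the rail with a drag of about 6 N, stays where it is left and is not hindered by the tight spot. Origin at table height under its bumper face, axes as the slide's
- stop_knob (a point): centre of the travel stop's upright black knob, a round post 18 mm in diameter, from 48 to 93 mm over the table (this point 73 mm)
- stop_face (a point): middle of the upper edge of the stop's flat bumper face, which looks towards the carriage, 48 mm over the table, 33 mm to the +y side of the stop knob's centre
- spare_camera_center (a point): bystander: centre of a loose camera, 36 x 62 x 42 mm, on the table
- screwdriver: bystander: a screwdriver 160 mm long, lying on the table
- parts_tray: bystander: a loose red tray 140 x 100 x 40 mm; origin under its centre

How it is judged:
On the way, in this order (a step that is already met when the one before it is completed fails the run):
1. the carriage has been slid into the beginning of the tight spot ('tight'), so that it binds (about 2 N more drag than free) (contact force between tight and carriage above 3 N), for 0.05 s.
2. the carriage has been backed off: it stands 2 to 20 mm short of where it begins to bind (y of tight in the frame of carriage between -0.0923 and -0.0743 m), for 0.3 s.
At the end, for the whole second after the job is handed in: the carriage stands at rest 2 to 20 mm short of where it begins to bind, and the travel stop stands at rest against it (gap between the stop's face and the carriage's edge under 2.5 mm) (all of step 2 and distance between carriage_edge and stop_face below 0.0025 m and linear speed of each of carriage, stop below 0.005 m/s); the robot touches nothing.
It fails at once if the carriage is forced into the tight spot (more than about 18 N over its free drag) (contact force between tight and carriage above 31 N).
It fails at once if the carriage is pushed over the tight spot (y of tight in the frame of carriage above -0.055 m).
It fails at once if a bystander is disturbed (moved by more than 20 mm) (distance of any of spare_camera_center, screwdriver, parts_tray from where it was at the start of the episode above 0.02 m).
It also fails if it takes over 59 s, if anything falls off the work surface, if the arm or the gripper's body presses on something with over 40 N, if the wrist force passes 120 N, or if a joint passes its speed limit or range.

## Working session

There is one attempt and no reset: what is moved stays moved. The work goes in short steps, Python scripts to look and compute and a tool call to move; the robot and the scene stay as the last step left them, time stands still between calls to the robot, and variables do not carry over. Pictures are saved under pics/ and viewed, at most 10 in all, crops included, and the job is handed in when it is done.

Besides the shell and the picture viewer there is one more tool, called after "Call:" as a command line: name --pt "numbers of a row" for each row, then --argument value for the rest. drive_tool: Moves the arm, as the interface text tells. Its arguments: {"type":"object","properties":{"commands":{"type":"array"},"gripper":{"type":"number"}},"required":["commands"]}

```bash
mkdir -p pics
cat > h.py <<'E'
import numpy as np, cv2
from bench import get_obs, snapshot, close_job
def ray(s,u,v):
    x=np.array([(u-s["cx"])/s["fx"],(v-s["cy"])/s["fy"]]); p=x.copy()
    for _ in range(20): p=x/(1+s["k1"]*(p@p))
    R=cv2.Rodrigues(np.array(s["rvec"],float))[0]; t=np.array(s["tvec"],float).ravel()
    return -R.T@t, R.T@np.array([p[0],p[1],1.])
def onz(s,u,v,z):
    c,d=ray(s,u,v); return c+d*(z-c[2])/d[2]
def cloud(s):
    v,u=np.mgrid[0:400,0:640]
    x=np.stack([(u-s["cx"])/s["fx"],(v-s["cy"])/s["fy"]],-1); p=x.copy()
    for _ in range(20): p=x/(1+s["k1"]*(p**2).sum(-1,keepdims=True))
    R=cv2.Rodrigues(np.array(s["rvec"],float))[0]; t=np.array(s["tvec"],float).ravel()
    P=np.dstack([p,np.ones((400,640))])*s["range_z"][...,None]
    return (P-t)@R
E
python3 - <<'E'
from h import *
o=get_obs(); print(o)
for n in("top","side"):
    s=snapshot(n); cv2.imwrite(f"pics/{n}0.png",s["image"]); np.save(f"{n}.npy",s,allow_pickle=True)
    c,_=ray(s,320,200); print(n,c)
E
```

```text
{'time': 0.0, 'joint_positions': array([-1.25511650e+00,  8.79532209e-02,  1.37221231e+00, -1.06195426e-05,
        1.68357304e+00, -1.03091328e-01]), 'qvel': array([-0.00054924,  0.00083563, -0.00030682, -0.00219838, -0.00092367,
        0.00034887]), 'joint_torque': array([-5.51946250e-04, -3.40180421e+01, -3.02427578e+01,  7.15322443e-02,
        3.27354600e-02, -1.69367786e-04]), 'tool_pos': array([ 0.22348306, -0.5019715 ,  0.20432641]), 'ee_rot': array([-3.13945704e+00, -2.10335675e-04,  4.18769747e-01]), 'wrist_force': array([ 0.7390844 , -0.13860042,  0.50469158]), 'wrist_torque': array([ 0.02013398,  0.02186463, -0.01020784]), 'finger_force': 0.0, 'width': 0.09443650145490666}
top [ 0.41588158 -0.02604406  1.08247215]
side [0.31696032 0.92461    0.60870535]
```

View pics/top0.png

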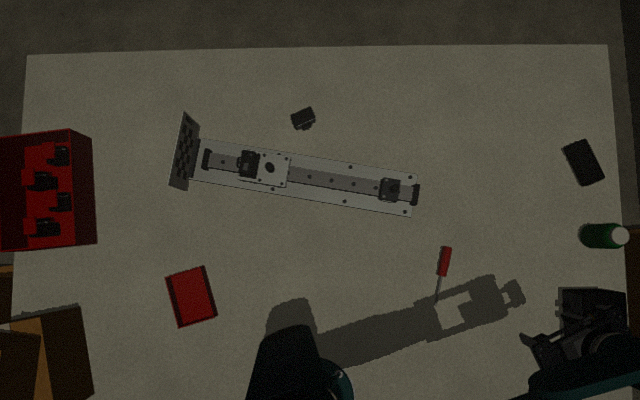

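View pics/side0.png

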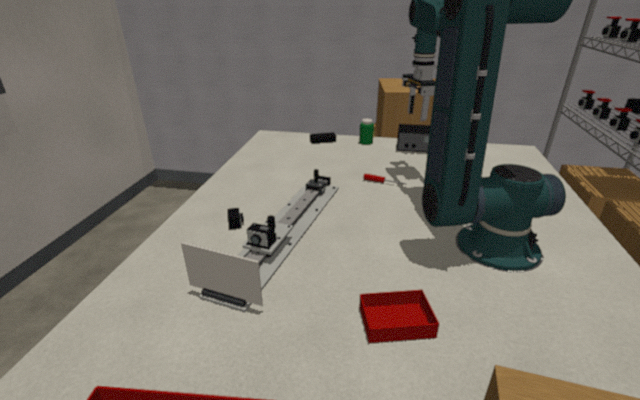

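The top view shows the slide running from the chart at (185,150) to the rail end at (415,195). The carriage plate is near (270,168) with its knob at about (270,167), and the stop is near (390,189). The screwdriver is at (443,265), the spare camera at (303,118) and the tray at (190,297). I'll zoom in on the slide.

Run:
```python
from h import *
s=np.load("top.npy",allow_pickle=True).item()
im=s["image"][130:230,180:430]; im=cv2.convertScaleAbs(im,alpha=1.8)
cv2.imwrite("pics/z.png",cv2.resize(im,None,fx=3.2,fy=3.2,interpolation=cv2.INTER_CUBIC))
P=cloud(s); print(s["fx"])
# points by height in the slide's region
m=np.zeros((400,640),bool); m[135:225,195:425]=1
for lo,hi in((.084,.1),(.06,.084),(.04,.055),(.024,.036)):
    k=(m&(P[...,2]>lo)&(P[...,2]<hi)).astype(np.uint8)
    n,l,st,ce=cv2.connectedComponentsWithStats(k)
    for i in range(1,n):
        if st[i,4]>8: print(lo,st[i],P[l==i].mean(0).round(4))
```

```text
395.48585404709996
0.084 [237 150  19  26 368] [0.6144 0.1666 0.0923]
0.084 [265 162   8   9  52] [0.6046 0.1094 0.0921]
0.084 [391 184   8   8  44] [ 0.5458 -0.2088  0.0911]
0.06 [241 153  19  25 107] [0.6078 0.1494 0.0714]
0.06 [268 166   6   6  15] [0.5984 0.1056 0.0733]
0.06 [390 186   4   7  11] [ 0.5431 -0.203   0.0717]
0.04 [238 149  52  39 990] [0.6022 0.1129 0.0472]
0.04 [202 158   5   7  12] [0.6282 0.2913 0.0414]
0.04 [379 178  21  24 353] [ 0.5464 -0.1995  0.0473]
0.04 [414 184   6   9  24] [ 0.5496 -0.274   0.0415]
0.04 [412 197   6   7  12] [ 0.5182 -0.2699  0.0412]
0.024 [206 150  33  22 454] [0.6292 0.2463 0.0292]
0.024 [ 286  166   94   32 1377] [ 0.574  -0.0553  0.0292]
0.024 [398 185  16  20 225] [ 0.5385 -0.2482  0.0294]
0.024 [382 200  11   3  13] [ 0.5177 -0.1986  0.0303]
```

View pics/z.png

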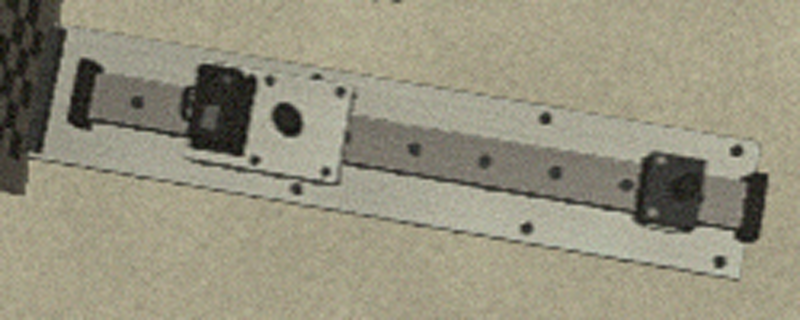

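The zoom puts the carriage knob at about (288,120) and the stop knob at (685,187) in the crop. From the depth reading, the knobs are at (0.605,0.109) and (0.546,-0.209), so the rail's yaw is about -0.182. I'll grip across the rail with a tool yaw of 1.388, which puts tool x along rail +y.

Call:
drive_tool --pt "0 0 0 0 0 -0.97" --pt "0 0 0 0 0 -0.97" --pt "0 0 0 0 0 -0.97" --pt "0 0 0 0 0 -0.97" --pt "0 0 0 0 0 -0.97" --pt "0 0 0 0 0 -0.97" --pt "0 0 0 0 0 -0.97" --pt "0 0 0 0 0 -0.97" --pt "0 0 0 0 0 -0.97" --pt "0 0 0 0 0 -0.97" --gripper 0

```text
time: 1.35
tool_pos: [0.2236, -0.5021, 0.2048]
ee_rot: [-3.141, -0.001, 1.392]
wrist_force: [0.2, 0.1, 0.4]
width: 0.0942
finger_force: 0.0
```

Call:
drive_tool --pt "0.98 0.39 0 0 0 0" --pt "0.98 0.39 0 0 0 0" --pt "0.98 0.39 0 0 0 0" --pt "0.98 0.39 0 0 0 0" --pt "0.98 0.39 0 0 0 0" --pt "0.98 0.39 0 0 0 0" --pt "0.98 0.39 0 0 0 0" --pt "0.98 0.39 0 0 0 0" --pt "0.98 0.39 0 0 0 0" --pt "0.98 0.39 0 0 0 0" --pt "0.98 0.39 0 0 0 0" --pt "0.98 0.39 0 0 0 0" --pt "0.98 0.39 0 0 0 0" --pt "0.98 0.39 0 0 0 0" --pt "0.98 0.39 0 0 0 0" --pt "0.98 0.39 0 0 0 0" --pt "0.98 0.39 0 0 0 0" --pt "0 0 0 0 0 0" --pt "0 0 0 0 0 0"

```text
time: 3.72
tool_pos: [0.6046, 0.1045, 0.2048]
ee_rot: [-3.14, 0.001, 1.389]
wrist_force: [-0.2, 0.2, -0.0]
width: 0.0941
finger_force: 0.0
```

Call:
drive_tool --pt "0.1 0 0.5 0 0 0" --pt "0 0 0.6 0 0 0" --pt "0 0 0.6 0 0 0" --pt "0 0 0.6 0 0 0" --pt "0 0 0.6 0 0 0" --pt "0 0 0.5 0 0 0" --pt "0 0 0.2 0 0 0" --pt "0 0 0 0 0 0" --pt "0 0 0 0 0 0"

```text
time: 4.85
tool_pos: [0.6065, 0.1085, 0.0628]
ee_rot: [3.139, -0.0, 1.388]
wrist_force: [0.4, -0.3, 0.1]
width: 0.0939
finger_force: 0.0
```

Run:
```python
from h import *
s=snapshot("wrist"); cv2.imwrite("pics/w1.png",cv2.convertScaleAbs(s["image"],alpha=1.6)); print(get_obs()["wrist_force"])
```

```text
[0.5784837  0.41279107 0.42253922]
```

View pics/w1.png

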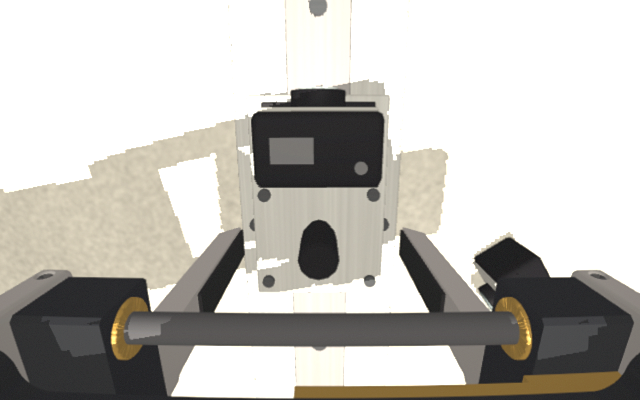

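The wrist view shows the knob at (319,250), midway between the fingertips at (240,235) and (402,235), with clear space around it. I'll close the gripper.

Call:
drive_tool --pt "0 0 0 0 0 0" --pt "0 0 0 0 0 0" --pt "0 0 0 0 0 0" --pt "0 0 0 0 0 0" --pt "0 0 0 0 0 0" --pt "0 0 0 0 0 0" --pt "0 0 0 0 0 0" --pt "0 0 0 0 0 0" --gripper 1

```text
time: 5.9
tool_pos: [0.6049, 0.109, 0.0614]
ee_rot: [-3.139, 0.0, 1.389]
wrist_force: [-2.7, 1.0, 0.8]
width: 0.0214
finger_force: 30.0
```

Call:
drive_tool --pt "-0.25 0 0 0 0 0" --pt "-0.25 0 0 0 0 0" --pt "-0.25 0 0 0 0 0" --pt "-0.25 0 0 0 0 0"

```text
time: 6.4
tool_pos: [0.5977, 0.0691, 0.0614]
ee_rot: [-3.14, -0.0, 1.389]
wrist_force: [-4.8, 4.3, 2.6]
width: 0.0213
finger_force: 30.0
```

Call:
drive_tool --pt "-0.25 0 0 0 0 0" --pt "-0.25 0 0 0 0 0" --pt "-0.1 0 0 0 0 0" --pt "-0.05 0 0 0 0 0" --pt "-0.05 0 0 0 0 0"

```text
time: 7.02
tool_pos: [0.5927, 0.0418, 0.0614]
ee_rot: [-3.14, -0.0, 1.388]
wrist_force: [-2.6, 3.0, 2.3]
width: 0.0214
finger_force: 30.0
```

Run:
```python
from h import *
o=get_obs(); u=np.array([.1817,.9833,0]); print(o["wrist_force"]@u, o["tool_pos"]@u, o["tool_pos"])
```

```text
2.45616042116428 0.14883811284794354 [0.59270448 0.04184248 0.06136914]
```

Call:
drive_tool --pt "-0.05 0 0 0 0 0" --pt "-0.05 0 0 0 0 0" --pt "-0.05 0 0 0 0 0"

```text
time: 7.4
tool_pos: [0.5916, 0.036, 0.0614]
ee_rot: [-3.14, -0.0, 1.389]
wrist_force: [-2.7, 3.3, 1.8]
width: 0.0211
finger_force: 30.0
```

Call:
drive_tool --pt "-0.05 0 0 0 0 0" --pt "-0.05 0 0 0 0 0" --pt "-0.05 0 0 0 0 0"

```text
time: 7.78
tool_pos: [0.5906, 0.0301, 0.0614]
ee_rot: [-3.14, -0.0, 1.389]
wrist_force: [-3.6, 4.0, 2.6]
width: 0.021
finger_force: 30.0
```

Call:
drive_tool --pt "-0.05 0 0 0 0 0" --pt "-0.05 0 0 0 0 0" --pt "-0.05 0 0 0 0 0"

```text
time: 8.15
tool_pos: [0.5895, 0.0242, 0.0614]
ee_rot: [-3.14, -0.0, 1.389]
wrist_force: [-4.1, 3.8, 1.4]
width: 0.0215
finger_force: 30.0
```

Call:
drive_tool --pt "-0.05 0 0 0 0 0" --pt "-0.05 0 0 0 0 0" --pt "-0.05 0 0 0 0 0"

```text
time: 8.52
tool_pos: [0.5884, 0.0183, 0.0614]
ee_rot: [-3.14, -0.0, 1.389]
wrist_force: [-4.1, 4.0, 1.4]
width: 0.0214
finger_force: 30.0
```

Call:
drive_tool --pt "-0.05 0 0 0 0 0" --pt "-0.05 0 0 0 0 0" --pt "-0.05 0 0 0 0 0"

```text
time: 8.9
tool_pos: [0.5873, 0.0124, 0.0613]
ee_rot: [-3.14, -0.0, 1.389]
wrist_force: [-3.2, 4.2, 1.3]
width: 0.0212
finger_force: 30.0
```

Call:
drive_tool --pt "-0.05 0 0 0 0 0" --pt "-0.05 0 0 0 0 0" --pt "-0.05 0 0 0 0 0"

```text
time: 9.28
tool_pos: [0.5863, 0.0065, 0.0614]
ee_rot: [-3.14, -0.0, 1.389]
wrist_force: [-3.6, 4.4, 2.3]
width: 0.0213
finger_force: 30.0
```

Call:
drive_tool --pt "-0.05 0 0 0 0 0" --pt "-0.05 0 0 0 0 0" --pt "-0.05 0 0 0 0 0"

```text
time: 9.65
tool_pos: [0.5852, 0.0006, 0.0614]
ee_rot: [-3.14, -0.0, 1.389]
wrist_force: [-3.5, 3.3, 2.2]
width: 0.0215
finger_force: 30.0
```

Call:
drive_tool --pt "-0.05 0 0 0 0 0" --pt "-0.05 0 0 0 0 0" --pt "-0.05 0 0 0 0 0"

```text
time: 10.02
tool_pos: [0.5841, -0.0054, 0.0613]
ee_rot: [-3.14, -0.0, 1.389]
wrist_force: [-3.0, 3.2, 1.8]
width: 0.0213
finger_force: 30.0
```

Call:
drive_tool --pt "-0.05 0 0 0 0 0" --pt "-0.05 0 0 0 0 0" --pt "-0.05 0 0 0 0 0"

```text
time: 10.4
tool_pos: [0.583, -0.0113, 0.0614]
ee_rot: [-3.14, -0.0, 1.389]
wrist_force: [-3.5, 3.6, 1.9]
width: 0.0215
finger_force: 30.0
```

Call:
drive_tool --pt "-0.05 0 0 0 0 0" --pt "-0.05 0 0 0 0 0" --pt "-0.05 0 0 0 0 0"

```text
time: 10.78
tool_pos: [0.5822, -0.016, 0.0614]
ee_rot: [-3.14, -0.003, 1.389]
wrist_force: [-3.0, 7.7, 0.5]
width: 0.0213
finger_force: 30.0
```

Call:
drive_tool --pt "-0.02 0 0 0 0 0" --pt "0 0 0 0 0 0"

```text
time: 11.02
tool_pos: [0.5821, -0.0163, 0.0614]
ee_rot: [-3.14, -0.003, 1.389]
wrist_force: [-2.1, 7.0, 1.5]
width: 0.0211
finger_force: 30.0
```

Call:
drive_tool --pt "-0.05 0 0 0 0 0" --pt "-0.03 0 0 0 0 0" --pt "0 0 0 0 0 0"

```text
time: 11.4
tool_pos: [0.5818, -0.0181, 0.0614]
ee_rot: [-3.141, -0.006, 1.389]
wrist_force: [-1.1, 10.2, 1.6]
width: 0.0212
finger_force: 30.0
```

It's binding: the force is about 6.5 N over free drag, roughly 4 mm in. Backing off now.

Call:
drive_tool --pt "0.1 0 0 0 0 0" --pt "0.1 0 0 0 0 0" --pt "0.1 0 0 0 0 0" --pt "0.1 0 0 0 0 0" --pt "0.05 0 0 0 0 0" --pt "0 0 0 0 0 0" --pt "0 0 0 0 0 0" --pt "0 0 0 0 0 0" --pt "0 0 0 0 0 0"

```text
time: 12.52
tool_pos: [0.5841, -0.0054, 0.0614]
ee_rot: [-3.14, 0.004, 1.388]
wrist_force: [-6.0, -1.0, 3.4]
width: 0.0213
finger_force: 30.0
```

Call:
drive_tool --pt "0 0 0 0 0 0" --pt "0 0 0 0 0 0" --pt "0 0 0 0 0 0" --pt "0 0 0 0 0 0" --pt "0 0 -0.4 0 0 0" --pt "0 0 -0.8 0 0 0" --pt "0 0 -0.8 0 0 0" --pt "0 0 -0.8 0 0 0" --pt "0 0 -0.6 0 0 0" --pt "-0.7 0 0 0 0 0" --pt "-0.75 0 0 0 0 0" --pt "-0.75 0 0 0 0 0" --pt "-0.75 0 0 0 0 0" --pt "-0.75 0 0 0 0 0" --pt "-0.75 0 0 0 0 0" --pt "-0.75 0 0 0 0 0" --pt "0 0 0 0 0 0" --pt "0 0 0 0 0 0" --gripper 0

```text
time: 14.78
tool_pos: [0.5479, -0.2074, 0.1984]
ee_rot: [3.14, -0.0, 1.389]
wrist_force: [0.8, -0.1, -0.3]
width: 0.0937
finger_force: 0.0
```

Run:
```python
from h import *
s=snapshot("top"); P=cloud(s); u=np.array([.1817,.9833,0])
m=np.zeros((400,640),bool); m[135:225,195:425]=1
for lo,hi in((.085,.1),(.042,.053)):
    k=(m&(P[...,2]>lo)&(P[...,2]<hi)).astype(np.uint8)
    n,l,st,ce=cv2.connectedComponentsWithStats(k)
    for i in range(1,n):
        if st[i,4]>8:
            q=P[l==i]; print(lo,st[i],q.mean(0).round(4),"s",(q@u).mean().round(4),np.percentile(q@u,[1,99]).round(4))
w=snapshot("wrist"); cv2.imwrite("pics/w2.png",cv2.convertScaleAbs(w["image"],alpha=1.3))
```

```text
0.085 [280 157  20  26 365] [0.5939 0.0551 0.0925] s 0.162 [0.1434 0.1857]
0.085 [309 170   9   8  59] [ 0.5832 -0.0032  0.0917] s 0.1028 [0.0927 0.113 ]
0.042 [280 156  53  39 999] [5.816e-01 3.000e-04 4.730e-02] s 0.106 [0.0592 0.1857]
0.042 [379 178   9  18  65] [ 0.5592 -0.1842  0.0472] s -0.0795 [-0.0886 -0.0736]
```

View pics/w2.png

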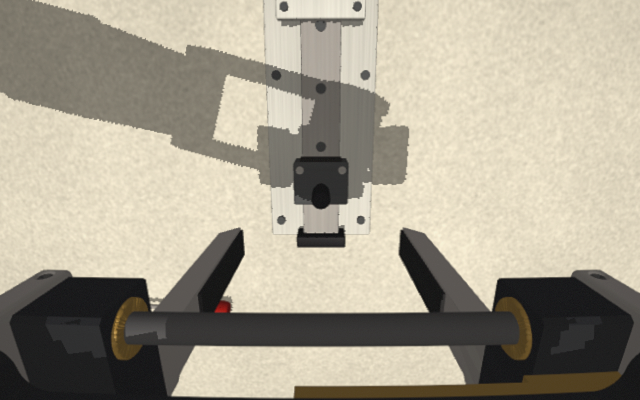

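The wrist view shows the stop knob at (320,195), centred between the fingers. The carriage edge is about 131 mm from the stop's face. I'll descend and grip.

Call:
drive_tool --pt "-0.04 -0.04 0.5 0 0 0" --pt "0 0 0.7 0 0 0" --pt "0 0 0.7 0 0 0" --pt "0 0 0.7 0 0 0" --pt "0 0 0.6 0 0 0" --pt "0 0 0.2 0 0 0" --pt "0 0 0 0 0 0"

```text
time: 15.75
tool_pos: [0.5458, -0.2085, 0.0614]
ee_rot: [-3.141, -0.0, 1.39]
wrist_force: [-0.3, 0.2, 0.1]
width: 0.0938
finger_force: 0.0
```

Call:
drive_tool --pt "0 0 0 0 0 0" --pt "0 0 0 0 0 0" --pt "0 0 0 0 0 0" --pt "0 0 0 0 0 0" --pt "0 0 0 0 0 0" --pt "0 0 0 0 0 0" --pt "0 0 0 0 0 0" --pt "0 0 0 0 0 0" --gripper 1

```text
time: 16.75
tool_pos: [0.5468, -0.2093, 0.0616]
ee_rot: [3.139, 0.0, 1.389]
wrist_force: [6.6, -1.2, -6.4]
width: 0.0176
finger_force: 24.1
```

Call:
drive_tool --pt "0.25 0 0 0 0 0" --pt "0.25 0 0 0 0 0" --pt "0.25 0 0 0 0 0" --pt "0.25 0 0 0 0 0" --pt "0.25 0 0 0 0 0" --pt "0.25 0 0 0 0 0" --pt "0.25 0 0 0 0 0" --pt "0.25 0 0 0 0 0" --pt "0.25 0 0 0 0 0" --pt "0.25 0 0 0 0 0" --pt "0.25 0 0 0 0 0" --pt "0.15 0 0 0 0 0" --pt "0 0 0 0 0 0" --pt "0 0 0 0 0 0"

```text
time: 18.5
tool_pos: [0.5674, -0.0967, 0.0616]
ee_rot: [3.139, 0.003, 1.388]
wrist_force: [2.8, -4.6, -2.4]
width: 0.0172
finger_force: 30.0
```

Run:
```python
from h import *
s=snapshot("top"); np.save("top3.npy",s,allow_pickle=True)
im=cv2.convertScaleAbs(s["image"][140:220,270:400],alpha=2)
cv2.imwrite("pics/t3.png",cv2.resize(im,None,fx=6,fy=6,interpolation=cv2.INTER_CUBIC))
w=snapshot("wrist"); cv2.imwrite("pics/w3.png",w["image"])
```

```text
(no output)
```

View pics/w3.png

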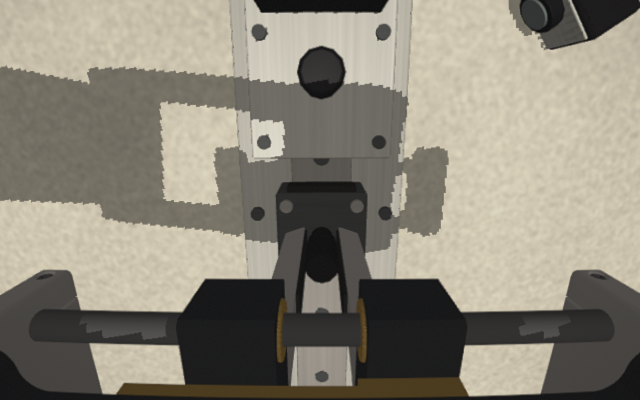

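The wrist view shows the carriage edge at row 158 and the top edge of the stop's face at about row 183, both at column 320. I'll convert that gap to metres.

Run:
```python
from h import *
w=snapshot("wrist"); u=np.array([.1817,.9833,0])
g=cv2.cvtColor(w["image"],cv2.COLOR_BGR2GRAY)
print(g[150:200,335].tolist()) 
for v in(157,158,159,182,183,184,193): print(v,onz(w,335,v,.048)@u)
```

```text
[111, 112, 112, 111, 111, 111, 110, 100, 84, 85, 86, 86, 86, 87, 85, 86, 86, 86, 86, 86, 86, 85, 86, 86, 86, 85, 86, 86, 86, 87, 86, 58, 27, 19, 20, 21, 23, 24, 24, 24, 24, 24, 34, 42, 43, 44, 43, 44, 44, 44]
157 0.05787007151332995
158 0.05726432152629114
159 0.05665760487950238
182 0.04242732485634991
183 0.041796223359610835
184 0.041164054543337755
193 0.035425795941323154
```

Call:
drive_tool --pt "0.1 0 0 0 0 0" --pt "0.1 0 0 0 0 0" --pt "0.05 0 0 0 0 0" --pt "0.05 0 0 0 0 0"

```text
time: 19.15
tool_pos: [0.5693, -0.0859, 0.0615]
ee_rot: [3.14, 0.005, 1.388]
wrist_force: [1.8, -6.5, -1.2]
width: 0.0177
finger_force: 30.0
```

Call:
drive_tool --pt "0.025 0 0 0 0 0" --pt "0.025 0 0 0 0 0"

```text
time: 19.4
tool_pos: [0.5697, -0.0839, 0.0615]
ee_rot: [3.14, 0.005, 1.388]
wrist_force: [2.6, -6.2, -1.7]
width: 0.0176
finger_force: 30.0
```

Run:
```python
from h import *
w=snapshot("wrist"); u=np.array([.1817,.9833,0])
g=cv2.cvtColor(w["image"],cv2.COLOR_BGR2GRAY)
print(g[150:200,335].tolist()); print(get_obs()["wrist_force"]@u)
for v in(170,180,190): print(v,onz(w,335,v,.048)@u)
```

```text
[110, 110, 111, 111, 110, 110, 111, 111, 110, 111, 111, 111, 111, 111, 111, 110, 111, 111, 111, 111, 111, 111, 111, 110, 110, 110, 110, 110, 100, 81, 85, 57, 25, 19, 21, 23, 23, 24, 24, 23, 24, 25, 35, 41, 43, 43, 43, 44, 45, 43]
-5.797507593803794
170 0.06294068005494169
180 0.05670776332486643
190 0.050368623516946875
```

Call:
drive_tool --pt "0.02 0 0 0 0 0" --pt "0.02 0 0 0 0 0" --pt "0 0 0 0 0 0"

```text
time: 19.82
tool_pos: [0.57, -0.0823, 0.0615]
ee_rot: [3.14, 0.005, 1.388]
wrist_force: [2.8, -6.7, -2.5]
width: 0.0171
finger_force: 30.0
```

Run:
```python
from h import *
w=snapshot("wrist"); u=np.array([.1817,.9833,0])
g=cv2.cvtColor(w["image"],cv2.COLOR_BGR2GRAY)
print(g[172:188,335].tolist()); print(get_obs()["wrist_force"]@u,get_obs()["tool_pos"])
```

```text
[111, 111, 110, 110, 110, 110, 109, 110, 110, 98, 41, 19, 18, 21, 23, 26]
-5.717965057775621 [ 0.56997641 -0.08224937  0.06153044]
```

Call:
drive_tool --pt "0.02 0 0 0 0 0" --pt "0 0 0 0 0 0"

```text
time: 20.12
tool_pos: [0.5701, -0.0815, 0.0615]
ee_rot: [3.139, 0.005, 1.388]
wrist_force: [2.9, -6.0, -2.0]
width: 0.0174
finger_force: 30.0
```

Call:
drive_tool --pt "0 0 0 0 0 0" --pt "0 0 0 0 0 0" --pt "0 0 0 0 0 0" --pt "0 0 0 0 0 0" --pt "0 0 -0.3 0 0 0" --pt "0 0 -0.5 0 0 0" --pt "0 0 -0.5 0 0 0" --pt "0 0 -0.5 0 0 0" --pt "0 0 -0.5 0 0 0" --pt "0 0 0 0 0 0" --pt "0 0 0 0 0 0" --gripper 0

```text
time: 21.5
tool_pos: [0.5694, -0.0788, 0.1531]
ee_rot: [-3.141, 0.0, 1.389]
wrist_force: [-0.2, 0.6, -0.9]
width: 0.0942
finger_force: 0.0
```

Run:
```python
from h import *
s=snapshot("top"); P=cloud(s); u=np.array([.1817,.9833,0])
m=np.zeros((400,640),bool); m[135:225,195:425]=1
k=(m&(P[...,2]>.085)&(P[...,2]<.1)).astype(np.uint8)
n,l,st,ce=cv2.connectedComponentsWithStats(k)
for i in range(1,n):
    q=P[l==i]; print(st[i],q.mean(0).round(4),"s",(q@u).mean().round(4))
w=snapshot("wrist"); cv2.imwrite("pics/w4.png",w["image"])
```

```text
[280 157  20  26 361] [0.5939 0.0549 0.0927] s 0.1619
[281 167   1   2   2] [0.6005 0.0787 0.0869] s 0.1865
```

View pics/w4.png

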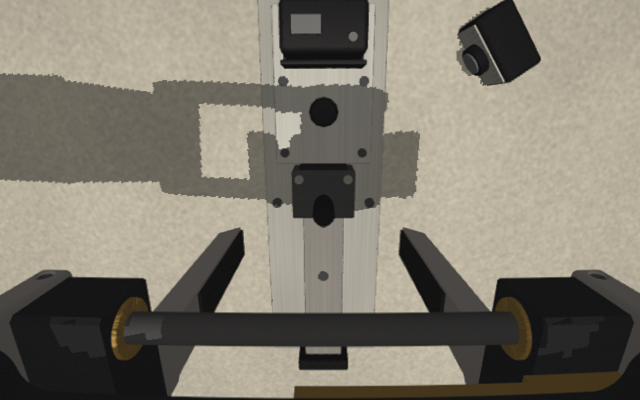

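The wrist view shows the stop's face meeting the carriage edge at about (323,164), both standing free of the gripper. The camera block reads the same position as before, so the carriage has not moved. I'll check the gap numerically before handing in.

Run:
```python
from h import *
w=snapshot("wrist"); g=cv2.cvtColor(w["image"],cv2.COLOR_BGR2GRAY); u=np.array([.1817,.9833,0])
for c in(300,310,335,345,360): print(c,g[156:172,c].tolist())
print(onz(w,335,160,.048)@u-onz(w,335,170,.048)@u, get_obs()["wrist_force"])
```

```text
300 [99, 99, 100, 99, 100, 99, 98, 81, 56, 28, 19, 21, 20, 21, 31, 40]
310 [99, 99, 99, 99, 100, 100, 98, 70, 30, 18, 19, 20, 21, 21, 30, 38]
335 [101, 101, 101, 102, 101, 101, 99, 70, 31, 17, 22, 21, 20, 22, 35, 38]
345 [96, 97, 97, 97, 97, 97, 95, 56, 26, 18, 21, 24, 21, 22, 35, 39]
360 [50, 90, 99, 99, 99, 99, 96, 87, 96, 96, 96, 96, 96, 97, 96, 96]
0.00901979505164803 [-0.43430397 -0.77922743  0.17989003]
```

```bash
python3 -c "
from bench import close_job; print(close_job())"
```

```text
the job is handed in; nothing more can be done
None
```

I slid the carriage until it began to bind (about 6.5 N over free drag), backed it off 13 mm to about 9 mm short of the tight spot, set the stop against it (gap about 1 mm or less), let go of both and handed the job in; no verdict came back.

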